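# Push the tip box out from between its neighbours

### The arm

A 6-joint arm with a two-finger parallel gripper is mounted at the origin on a cart in front of the work surface, level with it; the furniture and walls round the work are solid. World frame = base frame: x ahead of the robot, y to its left, z up, the work surface at z = 0. Lengths are in m, angles in degrees, forces in N, time in s.
With the tool pointing down it reaches from about 0.325 to 0.775 m from the base axis. Payload 5.5 kg.
Tool frame: the origin (TCP) lies at the centre of the arm's flange, where the gripper is bolted on; the fingertips stand 182 mm ahead of it and the grasp point (between the pads) lies 163 mm ahead of it; z points along the fingers, y is the line along which they close (so a half turn about z gives the same grasp; the last joint's range is limited). The gripper opens to 88 mm and grips with 3 to 60 N. Pads are 20 mm wide; open, the fingers measure 115 mm over their backs; the gripper's body (75 mm by 178 mm) begins 61 mm behind the grasp point.
Start: joints at [72.726, 5.22, 70.514, -0, 104.267, -3.249], TCP at [0.145, 0.582, 0.405] pointing down, gripper open.
Joint ranges: [-164.24, 164.24], [-49.07, 125.15], [9.68, 141.18], [-86.29, 266.29], [3.28, 154.24], [-151.56, 151.56]. Speed limits (degrees/s): [147.25, 147.25, 172.46, 180, 180, 180].

### API

Orientations are given as [roll, pitch, yaw] about the fixed x, y, z axes, in that order (R = Rz(yaw) Ry(pitch) Rx(roll)).
In Python, from station import r gives the robot as it stands. The module is installed in compiled form; this text tells all that it offers. Calls block until the motion is done:
- r.reach(position, orientation): joint-space move of the TCP to a pose.
- r.servo_line(position, rotation=None, speed=0.15): straight line of the TCP; rotation=None keeps the orientation; speed is the mean speed in m/s.
- r.move_joints(angles): joint-space move.
- r.let_go() and r.grab(squeeze=None): open the fingers fully, or close them until they stop; squeeze is the grip in N (None keeps the last).
- r.wait(seconds).
- r.inverse_kinematics(position, orientation): joint angles nearest the present ones, or None.
- r.sense(): the state.
- r.snapshot(name): name is "scene" or "side" or "wrist"; returns a dict with "frame" (420x560x3 uint8, red, green, blue), "fx", "fy", "cx", "cy" (pixels), "dist_coeffs" ([k1, k2, p1, p2, k3] as OpenCV has them; the pictures are not rectified), "R" (3x3) and "t" (3): a world point X has camera coordinates R X + t. Camera axes: x right, y down, z forward; pixel columns grow to the right and rows downward; lengths in m; the calibration is good to about 2 mm. A picture is of the moment at which its call begins. There is no depth.
A pose or a line that the arm cannot do raises r.IKError and nothing moves.
- r.hand_in(): hands the job in; it is judged then, once.
The state is a dict: "clock": time; "joints": joint angles; "joint_vel": joint speeds; "joint_torque": joint torques, N m; "tcp_pos": TCP position; "orientation": TCP orientation; "contact_force": force on the tool from outside, world axes, zero at the start; "torque": the same for the moment, N m; "opening": finger opening in m; "gripper_force": force on a finger pad.
Only numpy, scipy, OpenCV 4.12 (cv2) and the standard library are available. Lean on these libraries where they do the work, as an engineer would, in place of code of your own. Each camera call takes 0.05 s, during which the arm holds its last target. There are 200 camera calls.

### The job

The blue pipette-tip box stands wedged between the vial box and the microtube rack, touching both. Without lifting or tipping it, push it endways out from between them until it rests wholly inside the green tape frame on the bench (not the red one). Leave the vial box, the rack, the bottle and the beaker where they are.

Things in the scene. Friction and masses are not known exactly. Their poses are not given: they have to be found in the camera images.
- tip_box: Bright blue open pipette-tip box (no lid) full of orange tips, 54 mm tall, about 0.25 kg. Origin under its middle: the foot spans x -41.5 to 40.5 mm, y -59 to 59 mm. y runs along it, z up; at the start -x faces the vial box (away from the robot), +x the rack. Its long sides touch these neighbours, its end faces (y = -59, y = 59) are free. Pushed at the middle of an end face it slides straight out.
- tip_corner0 (a point): Corner of the foot of the tip box, at x = -41.5, y = -59 mm, z = 0 in its frame (same axes).
- tip_corner1 (a point): Corner of the foot of the tip box, at x = -41.5, y = 59 mm, z = 0 in its frame (same axes).
- tip_corner2 (a point): Corner of the foot of the tip box, at x = 40.5, y = 59 mm, z = 0 in its frame (same axes).
- tip_corner3 (a point): Corner of the foot of the tip box, at x = 40.5, y = -59 mm, z = 0 in its frame (same axes).
- vial_box: White card vial box with a closed grey-blue lid, 116 x 125 x 52 mm, loose, about 0.35 kg, touching the far long side of the tip box. Origin at the centre of its underside; its x axis (116 mm, -58 to 58) runs along the tip box, its y axis (125 mm) across the row. It may be nudged by rubbing, but by less than 15 mm.
- microtube_rack: Beige rack of microtubes with coloured caps, 100 x 60 x 28 mm, loose, about 0.25 kg, touching the near long side of the tip box with its own 100 mm side. Origin at the centre of its underside; x along its length. It may be nudged by rubbing, but by less than 15 mm.
- green_bay: Flat green tape frame stuck on the bench (under 1 mm thick, does not catch): 140 (x) by 170 mm (y) clear inside, tape 15 mm wide. Origin at its centre, axes nearly parallel to those of the tip box at the start. It lies off one end of the tip box (either one), in line with it to about 1 cm, centres about 190 to 210 mm apart.
- red_bay: The same frame in red tape, off the other end of the tip box. Not to be used; the fingers may come down inside it.
- lab_bottle: Clear lab bottle with a blue cap, 73 mm wide, 149 mm tall, standing behind the work. Origin at the centre of its underside.
- beaker: Glass beaker, 66 mm wide, 78 mm tall, standing behind the work. Origin at the centre of its underside.

How it is judged (in metres and radians):
At the end, for the whole second after the job is handed in: The tip box stands flat and at rest on the bench with all four corners of its foot inside the outer edge of the green tape frame; the vial box and the microtube rack are within 15 mm, and the bottle and the beaker within 20 mm, of where they stood (x of tip_corner0 in the frame of green_bay between -0.085 and 0.085 m and y of tip_corner0 in the frame of green_bay between -0.1 and 0.1 m and x of tip_corner1 in the frame of green_bay between -0.085 and 0.085 m and y of tip_corner1 in the frame of green_bay between -0.1 and 0.1 m and x of tip_corner2 in the frame of green_bay between -0.085 and 0.085 m and y of tip_corner2 in the frame of green_bay between -0.1 and 0.1 m and x of tip_corner3 in the frame of green_bay between -0.085 and 0.085 m and y of tip_corner3 in the frame of green_bay between -0.1 and 0.1 m and height (world z) of tip_box below 0.006 m and angle between tip_box's own z axis and vertical below 0.08 rad and linear speed of tip_box below 0.02 m/s and distance of each of vial_box, microtube_rack from where it was at the start of the episode below 0.015 m and distance of each of lab_bottle, beaker from where it was at the start of the episode below 0.02 m); the robot touches nothing.
It fails at once if the tip box is lifted (more than 15 mm) or tipped (more than about 14 degrees) (height (world z) of tip_box above 0.015 m or angle between tip_box's own z axis and vertical above 0.25 rad).
It fails at once if the vial box or the microtube rack is moved more than 15 mm from where it stood (distance of any of vial_box, microtube_rack from where it was at the start of the episode above 0.015 m).
It fails at once if the bottle or the beaker is moved more than 20 mm or tipped (distance of any of lab_bottle, beaker from where it was at the start of the episode above 0.02 m or angle between any of lab_bottle, beaker's own z axis and vertical above 0.25 rad).
It also fails if it takes over 37 s, if anything falls off the work surface, if the arm or the gripper's body presses on something with over 40 N, if the wrist force passes 120 N, or if a joint passes its speed limit or range.

## Working session

There is one attempt and no reset: what is moved stays moved. The work goes in short steps, each a Python script; the robot and the scene stay as the last script left them, time stands still between calls to the robot, and variables do not carry over. Pictures are saved under pics/ and viewed, at most 10 in all, crops included, and the job is handed in when it is done.

```bash
mkdir -p pics; python3 - <<'E'
from station import r
import cv2,pickle
d={n:r.snapshot(n) for n in("scene","side")}
pickle.dump(d,open('s0.pkl','wb'))
for n in d: cv2.imwrite(f'pics/{n}0.png',d[n]["frame"][:,:,::-1]); print(n,-d[n]["R"].T@d[n]["t"],d[n]["fx"],d[n]["dist_coeffs"])
s=r.sense();print(s["clock"],s["orientation"],s["contact_force"])
E
```

```text
scene [0.08649861 0.37025356 0.77496998] 410.85759232612133 [-0.00261089  0.          0.          0.          0.        ]
side [0.4553163  0.88717245 0.63314648] 491.34962491201367 [-0.16637057  0.          0.          0.          0.        ]
0.1 [-1.79904534e+02 -6.15993990e-03  1.65974366e+02] [-0.31505847 -0.87270567 -1.19735136]
```

View pics/scene0.png

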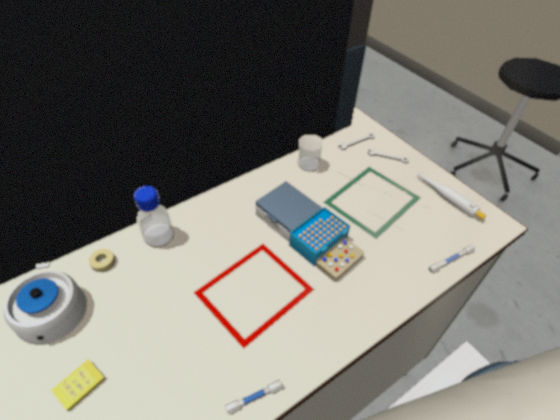

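View pics/side0.png

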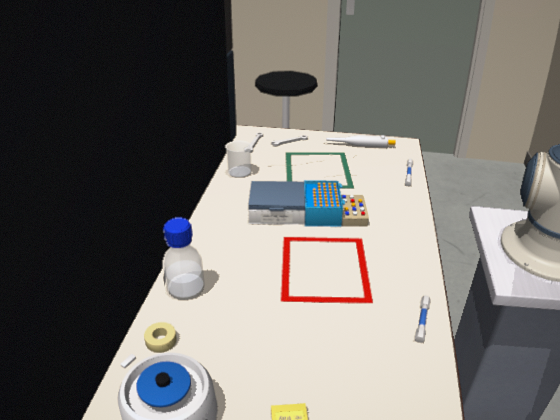

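The scene view shows the tip box at about (320,235), the green frame at (372,200) and the red one at (254,293). The side view shows the +y end of the tip box free, facing the red frame. I'll get metric positions next.

```bash
cat > h.py <<'E'
import numpy as np,cv2
def ray(c,px,z):
    K=np.array([[c["fx"],0,c["cx"]],[0,c["fy"],c["cy"]],[0,0,1]])
    p=cv2.undistortPoints(np.float64(px).reshape(-1,1,2),K,np.float64(c["dist_coeffs"])).reshape(-1,2)
    R=np.array(c["R"]);o=-R.T@np.array(c["t"]);d=np.c_[p,np.ones(len(p))]@R
    return (o+d*((z-o[2])/d[:,2])[:,None])[:,:2]
def mask(c,h0,h1,s=120,v=60):
    return cv2.inRange(cv2.cvtColor(c["frame"],cv2.COLOR_RGB2HSV),(h0,s,v),(h1,255,255))
def biggest(m):
    return max(cv2.findContours(m,cv2.RETR_EXTERNAL,cv2.CHAIN_APPROX_NONE)[0],key=cv2.contourArea).reshape(-1,2)
E
python3 - <<'E'
import pickle
from h import *
d=pickle.load(open('s0.pkl','rb'))
np.set_printoptions(precision=4,suppress=True)
for n in d:
    c=d[n]
    for nm,m,z in(("green",mask(c,55,85,90,40),0),("red",mask(c,0,4,180,120),0),("tip",cv2.morphologyEx(mask(c,92,108,120,60),cv2.MORPH_CLOSE,np.ones((5,5))),.054)):
        b=biggest(m); q=cv2.convexHull(b).reshape(-1,2)
        w=ray(c,b,z).astype(np.float32)
        if nm!="tip":
            print(n,nm,cv2.minAreaRect(w),cv2.boundingRect(b))
        else:
            a=cv2.approxPolyDP(q,3,True).reshape(-1,2)
            print(n,nm,cv2.boundingRect(b));print(np.c_[a,ray(c,a,.054),ray(c,a,0)])
            x,y,ww,h=cv2.boundingRect(b)
            im=c["frame"][y-20:y+h+20,x-45:x+ww+30,::-1]; print("crop",x-45,y-20)
            cv2.imwrite(f'pics/crop_{n}.png',cv2.resize(im,None,fx=5,fy=5,interpolation=cv2.INTER_CUBIC)[:600,:800])
E
```

```text
scene green ((0.6035890579223633, -0.24607470631599426), (0.08020208030939102, 0.20294152200222015), 33.90713119506836) (326, 169, 45, 52)
scene red ((0.4848319888114929, 0.1304209679365158), (0.16326341032981873, 0.19360853731632233), 7.468697547912598) (196, 246, 116, 100)
scene tip (290, 209, 59, 55)
[[325.     209.       0.5473  -0.1137   0.5819  -0.15  ]
 [348.     227.       0.4746  -0.1217   0.5037  -0.1586]
 [345.     235.       0.4609  -0.1004   0.4889  -0.1356]
 [313.     263.       0.4421   0.0068   0.4688  -0.0204]
 [291.     245.       0.507    0.0169   0.5385  -0.0096]
 [290.     231.       0.5401  -0.0049   0.5741  -0.033 ]]
crop 245 189
side green ((0.5388979911804199, -0.2738790810108185), (0.16497191786766052, 0.19000746309757233), 9.39930534362793) (287, 153, 66, 35)
side red ((0.48576200008392334, 0.12974542379379272), (0.16723819077014923, 0.19618384540081024), 7.409053325653076) (281, 237, 91, 66)
side tip (137, 362, 53, 45)
[[178.     364.       0.675    0.4528   0.6955   0.4123]
 [189.     377.       0.6519   0.4724   0.6703   0.4337]
 [185.     394.       0.6487   0.5018   0.6667   0.4658]
 [164.     406.       0.6711   0.5267   0.6912   0.493 ]
 [143.     400.       0.7031   0.5235   0.7262   0.4896]
 [137.     388.       0.7189   0.5061   0.7435   0.4705]
 [142.     372.       0.7223   0.4776   0.7472   0.4395]
 [161.     362.       0.7012   0.4542   0.7241   0.4139]]
crop 92 342
```

```bash
python3 - <<'E'
import pickle
from h import *
d=pickle.load(open('s0.pkl','rb'))
a=d["scene"]["frame"][165:275,250:380,::-1];b=d["side"]["frame"][140:250,240:370,::-1]
cv2.imwrite('pics/zoom.png',cv2.resize(np.hstack([a,b]),(780,330),interpolation=cv2.INTER_CUBIC))
np.set_printoptions(precision=4,suppress=True)
c=d["scene"];g=mask(c,55,85,60,30)
g=cv2.morphologyEx(g,cv2.MORPH_CLOSE,np.ones((3,3)));b=biggest(g);print(cv2.boundingRect(b),cv2.minAreaRect(ray(c,b,0).astype(np.float32)))
c=d["side"];m=mask(c,92,108,120,60);m[:170]=0;m[230:]=0;m[:,:250]=0;m[:,380:]=0
b=biggest(cv2.morphologyEx(m,cv2.MORPH_CLOSE,np.ones((5,5))))
a=cv2.approxPolyDP(cv2.convexHull(b),2,True).reshape(-1,2);print(np.c_[a,ray(c,a,.054),ray(c,a,0)])
E
```

```text
(326, 168, 63, 62) ((0.5543591976165771, -0.27028945088386536), (0.13084612786769867, 0.19084008038043976), 10.027978897094727)
[[337.     181.       0.4805  -0.1232   0.4828  -0.2174]
 [341.     185.       0.4701  -0.1062   0.4714  -0.1988]
 [344.     201.       0.4596  -0.0375   0.46    -0.1238]
 [340.     225.       0.4629   0.0561   0.4636  -0.0214]
 [306.     225.       0.5317   0.0676   0.5389  -0.0088]
 [304.     182.       0.5567  -0.1053   0.5662  -0.1978]]
```

View pics/zoom.png

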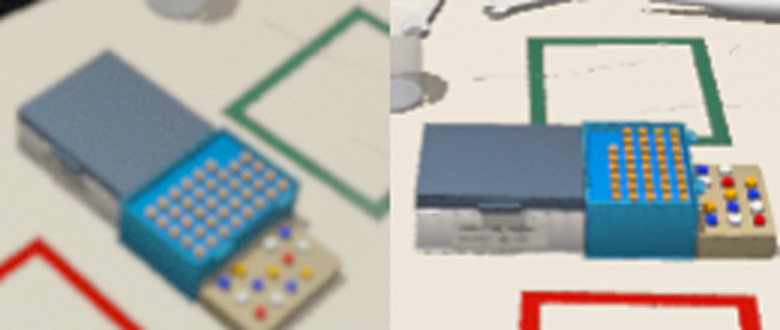

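Measured so far:

| Item | Position (m) | Yaw |
|---|---|---|
| +y end-face middle of tip box | (0.502, -0.015) | about 8° |
| Tip box centre | (0.510, -0.073) | about 8° |
| Green frame centre | (0.54, -0.274) | about 8° |

I'll move to the red side and take a close view before going down.

```bash
python3 - <<'E'
from station import r
import cv2,pickle
r.reach([.49,.06,.36],[180,0,98])
r.grab(20)
c=r.snapshot("wrist");pickle.dump(c,open('w0.pkl','wb'))
cv2.imwrite('pics/w0.png',c["frame"][:,:,::-1])
s=r.sense();print(s["clock"],s["tcp_pos"],s["joints"],s["opening"],s["contact_force"])
E
```

```text
3.7333 [0.49000522 0.05999176 0.36002248] [ 3.03068146e+00 -1.15088425e+01  9.11547207e+01  3.23685376e-04
  1.00350244e+02 -4.96816282e+00] 0.0006184533037296915 [-0.15291876  0.10971572 -0.13252216]
```

View pics/w0.png

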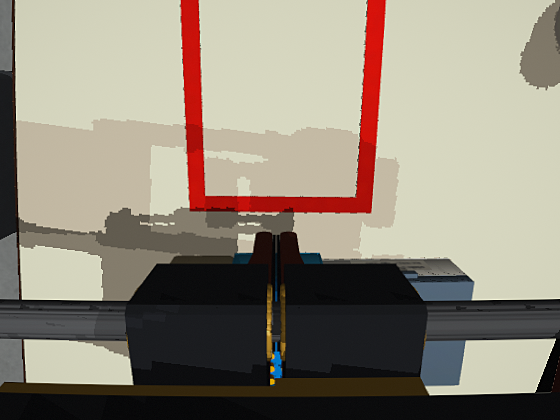

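The wrist view looks towards +y. The fingers are at (275,245) in front of the tip box's end, which spans columns 235–321, so they look roughly centred. I'll measure that end here, descend and push the first part.

```bash
python3 - <<'E'
import pickle
from h import *
c=pickle.load(open('w0.pkl','rb'))
np.set_printoptions(precision=4,suppress=True)
m=mask(c,88,104,140,40);m[:240]=0;m[275:]=0;m[:,:200]=0;m[:,340:]=0
ys,xs=m.nonzero();print(xs.min(),xs.max(),ys.min())
for lo,hi in((200,255),(298,340)):
    k=(xs>lo)&(xs<hi);
    for y in range(250,266,2):
        q=xs[k&(ys==y)]
        if len(q):print(y,q.min(),q.max(),ray(c,[[q.min(),y],[q.max(),y]],0).ravel())
E
cat > push.py <<'E'
from station import r
import numpy as np
def run(a0,u,n,z,speed=.06,step=.02):
    p=np.array(a0);q=p
    for i in range(n):
        q=q+step*np.array(u)
        r.servo_line([*q,z],speed=speed)
        s=r.sense();f=np.array(s["contact_force"])
        print(i,round(s["clock"],2),np.round(s["tcp_pos"],4),f.round(1))
        if np.linalg.norm(f)>30:print("STOP");break
E
```

```text
233 322 253
254 235 251 [ 0.4606 -0.0163  0.4759 -0.0142]
256 235 250 [ 0.4608 -0.0184  0.4751 -0.0164]
258 234 249 [ 0.4601 -0.0206  0.4744 -0.0186]
260 233 248 [ 0.4593 -0.0228  0.4737 -0.0208]
262 233 247 [ 0.4596 -0.0249  0.473  -0.023 ]
254 300 318 [ 0.5226 -0.0076  0.5398 -0.0053]
256 301 320 [ 0.5239 -0.0096  0.5421 -0.007 ]
258 302 320 [ 0.5252 -0.0115  0.5424 -0.0091]
260 303 321 [ 0.5265 -0.0134  0.5438 -0.011 ]
262 304 322 [ 0.5278 -0.0153  0.5451 -0.0129]
```

```bash
python3 - <<'E'
from push import *
import cv2
u=np.array([.139,-.990]);p=np.array([.5005,-.0105])-.04*u
r.reach([*p,.30],[180,0,98]); r.servo_line([*p,.195],speed=.12)
run(p,u,7,.195)
c=r.snapshot("side");d=r.snapshot("scene")
cv2.imwrite('pics/p1.png',np.hstack([cv2.resize(c["frame"][140:250,240:370,::-1],(390,330)),cv2.resize(d["frame"][165:275,250:380,::-1],(390,330))]))
E
```

```text
0 5.62 [0.4978 0.0088 0.1951] [ 0.3  0.2 -0.4]
1 6.1 [ 0.5005 -0.0109  0.195 ] [0.2 0.2 0. ]
2 6.58 [ 0.5033 -0.0308  0.195 ] [-0.5  0.5  0.5]
3 7.07 [ 0.5061 -0.0506  0.195 ] [ 0.2  0.4 -0.3]
4 7.55 [ 0.5089 -0.0704  0.195 ] [ 0.2 -0.5  0.1]
5 8.03 [ 0.5116 -0.0902  0.195 ] [-0.6  0.3  0.6]
6 8.52 [ 0.5144 -0.11    0.195 ] [ 0.1  0.3 -0.3]
```

View pics/p1.png

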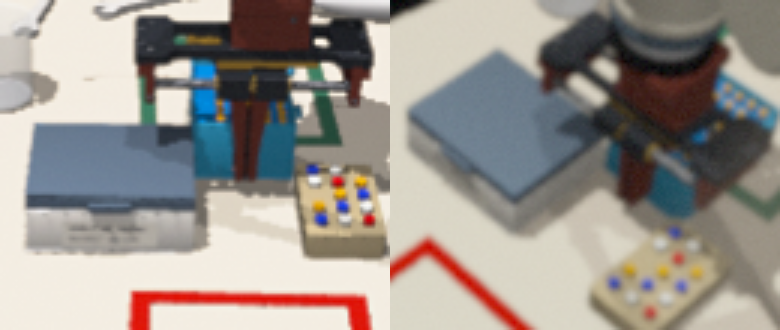

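The box has slid about 0.1 m straight out and the vial box and rack look unmoved. I'll push another 0.08 m and look.

```bash
python3 - <<'E'
from push import *
from h import *
import pickle
u=np.array([.139,-.990])
run(r.sense()["tcp_pos"][:2],u,4,.195)
c=r.snapshot("side");d=r.snapshot("scene");pickle.dump((c,d),open('s2.pkl','wb'))
cv2.imwrite('pics/p2.png',np.hstack([cv2.resize(c["frame"][140:250,240:370,::-1],(390,330)),cv2.resize(d["frame"][145:255,290:420,::-1],(390,330))]))
E
```

```text
0 9.1 [ 0.5172 -0.1299  0.195 ] [ 0.  -0.7  0.3]
1 9.58 [ 0.52   -0.1497  0.195 ] [ 0.6  0.2 -0.4]
2 10.07 [ 0.5227 -0.1695  0.195 ] [ 0.1 -0.8 -0.4]
3 10.55 [ 0.5255 -0.1893  0.195 ] [-0.2 -0.  -0.3]
```

View pics/p2.png

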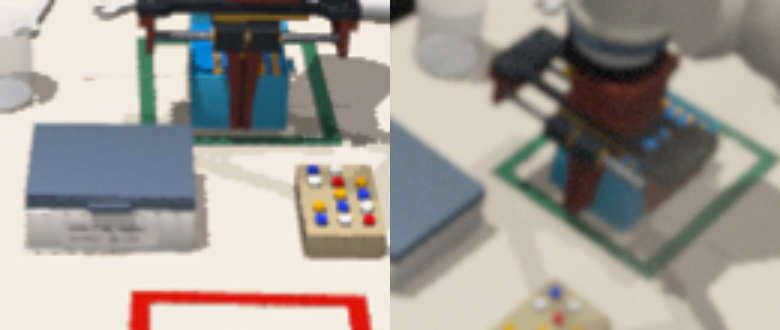

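The near end of the box is just inside the front tape and the box is straight. I'll push 16 mm more, back off, rise and check.

```bash
python3 - <<'E'
from push import *
from h import *
u=np.array([.139,-.990])
p=np.array(r.sense()["tcp_pos"][:2])+.016*u
r.servo_line([*p,.195],speed=.05); r.wait(.2)
b=p-.04*u
r.servo_line([*b,.195],speed=.08); r.servo_line([*b,.36],speed=.2)
r.reach([.42,.25,.40],[180,0,98]); 
c=r.snapshot("side");d=r.snapshot("scene")
cv2.imwrite('pics/p3.png',np.hstack([cv2.resize(c["frame"][140:250,240:370,::-1],(390,330)),cv2.resize(d["frame"][145:255,290:420,::-1],(390,330))]))
np.set_printoptions(precision=4,suppress=True)
for k,(x0,x1,y0,y1) in((0,(280,380,130,230)),(1,(300,430,150,260))):
    i=(c,d)[k]
    for h0,h1,s,z in((55,85,80,0),(92,108,120,0)):
        m=mask(i,h0,h1,s,40);n=np.zeros_like(m);n[y0:y1,x0:x1]=m[y0:y1,x0:x1]
        bb=np.argwhere(n)[:,::-1] if h0==55 else biggest(cv2.morphologyEx(n,cv2.MORPH_CLOSE,np.ones((5,5))))
        if h0==55: print(cv2.minAreaRect(ray(i,bb,0).astype(np.float32)))
        else:
            a=cv2.approxPolyDP(cv2.convexHull(bb.astype(np.int32)),2,True).reshape(-1,2);print(np.c_[a,ray(i,a,.054),ray(i,a,0)])
print(r.sense()["clock"])
E
```

```text
((0.5397010445594788, -0.27637624740600586), (0.16548891365528107, 0.1961594820022583), 9.879494667053223)
[[333.     179.       0.4905  -0.1311   0.4937  -0.226 ]
 [304.     178.       0.559   -0.124    0.5686  -0.2183]
 [304.     143.       0.5817  -0.3142   0.5935  -0.4262]
 [313.     142.       0.5583  -0.3247   0.5679  -0.4377]
 [334.     168.       0.4918  -0.1862   0.4952  -0.2863]]Traceback (most recent call last):
  File "<stdin>", line 17, in <module>
  File "h.py", line 4, in ray
    p=cv2.undistortPoints(np.float64(px).reshape(-1,1,2),K,np.float64(c["dist_coeffs"])).reshape(-1,2)
      ~~~~~~~~~~~~~~~~~~~^^^^^^^^^^^^^^^^^^^^^^^^^^^^^^^^^^^^^^^^^^^^^^^^^^^^^^^^^^^^^^^
cv2.error: OpenCV(4.12.0) /io/opencv/modules/calib3d/src/undistort.dispatch.cpp:347: error: (-215:Assertion failed) CV_IS_MAT(_src) && CV_IS_MAT(_dst) && (_src->rows == 1 || _src->cols == 1) && (_dst->rows == 1 || _dst->cols == 1) && _src->cols + _src->rows - 1 == _dst->rows + _dst->cols - 1 && (CV_MAT_TYPE(_src->type) == CV_32FC2 || CV_MAT_TYPE(_src->type) == CV_64FC2) && (CV_MAT_TYPE(_dst->type) == CV_32FC2 || CV_MAT_TYPE(_dst->type) == CV_64FC2) in function 'cvUndistortPointsInternal'
```

View pics/p3.png

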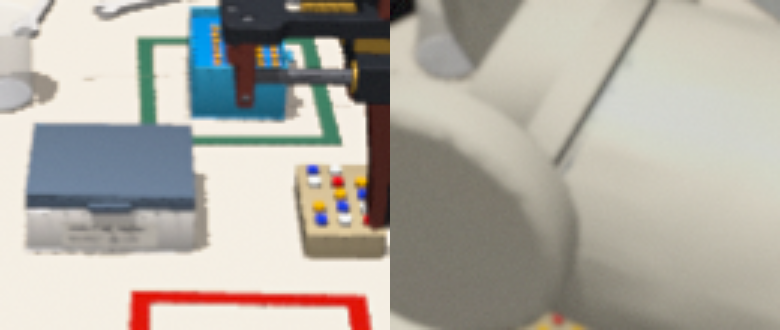

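The near foot edge, at (304,178)–(333,179) in the side view, puts the box centre near (0.539, -0.280). The green frame centre is at (0.540, -0.276), so the box is well inside. The vial box and rack haven't visibly moved.

```bash
python3 -c "
from station import r
print(r.sense()['clock'],r.hand_in())"
```

```text
the job is handed in; nothing more can be done
14.6333 None
```

I pushed the tip box endways into the green frame, where its centre measures about 4 mm from the frame's centre; the vial box and rack show no visible movement, and I handed the job in at 14.6 s, though no verdict came back.

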